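Hang a primed part on the drying bar between its neighbours

ROBOT

A 6-joint arm with a two-finger parallel gripper is mounted at the origin on the work surface. World frame = base frame: x ahead of the robot, y to its left, z up, the work surface at z = 0. Lengths are in mm, angles in rad, forces in N, time in s.
With the tool pointing down it reaches from about 300 to 775 mm from the base axis. Payload 14.6 kg.
Tool frame: the origin (TCP) lies between the finger pads; the fingertips stand 17 mm ahead of it and the grasp point (between the pads) lies 2 mm behind it (manip.tip_reach is the distance from the TCP to the fingertips, in mm); z points along the fingers, y is the line along which they close (so a half turn about z gives the same grasp; the last joint's range is limited). The gripper opens to 94 mm and grips with 3 to 60 N. Pads are 16 mm wide; open, the fingers measure 119 mm over their backs; the gripper's body (75 mm by 177 mm) begins 78 mm behind the grasp point.
Start: joints at [1.241, 0.3, 1.521, -0, 1.321, -0.067], TCP at [142.88, 531.107, 222.446] pointing down, gripper open.
Joint ranges: [-3.03, 3.03], [-0.79, 2.21], [0.23, 2.52], [-1.04, 4.18], [0, 3.07], [-2.55, 2.55]. Speed limits (rad/s): [2.22, 2.22, 2.57, 3.14, 3.14, 3.14].

INTERFACE

Orientations are given as [roll, pitch, yaw] about the fixed x, y, z axes, in that order (R = Rz(yaw) Ry(pitch) Rx(roll)).
In Python, from cell import manip, viewer gives the robot as it stands.
- The arm moves only by the tool apply_moves, never from a script. Its argument "moves" is a list of rows, each a list of 3 entries, a list of its own where there are three numbers: the shift along the tool's x, y, z each as a share of 0.25 m, from -1 to 1, then the turn, a rotation vector about the tool's x, y, z each as a share of pi rad, from -1 to 1, then the closure, from 0 (fully open) to 1 (shut). In form: [[[dx, dy, dz], [wx, wy, wz], grip], ...]. A call has 1 to 12 rows; each row is the pose to reach, as a shift and turn from the pose commanded when the call began, along the tool's axes at that moment, turning the shorter way round; what a row does not reach only later rows make up. A row lasts 1/12 s, in which the tool goes at most 41.7 mm and 7.16 degrees, less where a joint would pass 70% of its speed; a pose out of reach is approached as far as the arm can. A call with a number of a shift or a turn outside -1 to 1 is refused whole. A call with a gripper value outside its range is refused whole. The fingers move at their own pace and stop on an object; "squeeze" is the grip in N (left out, the last holds). Time passes only in rows, so rows that repeat a pose let the fingers close. It gives the time, the measured TCP pose, the force, the opening and the grip force at its end, in the units of the state.
- manip.read_state(): the state, without advancing time (a new reading comes with each control period).
- viewer.camera(name): name is "scene" or "top"; returns the picture (420x560x3 uint8, blue, green, red); there is no depth.
- viewer.camera_info(name): a dict with "camera_matrix" (3x3 intrinsics, pixels), "k1" (the pictures are not rectified: a ray, as slopes to the right and down, at radius r is drawn at 1 + k1 r^2 times it, then the intrinsics apply), "R" (3x3) and "t" (3): a world point X has camera coordinates R X + t. Camera axes: x right, y down, z forward; pixel columns grow to the right and rows downward; lengths in mm; the calibration is good to about 2 mm. A picture is of the moment at which its call begins. camera_info takes no time and is no camera call.
- manip.sign_off(): hands the job in; it is judged then, once.
The state is a dict: "clock": time; "joints": joint angles; "qd": joint speeds; "effort": joint torques, N m; "eef_pos": TCP position; "eef_rot": TCP orientation; "wrist_force": force on the tool from outside, world axes, zero at the start; "moment": the same for the moment, N m; "finger_gap": finger opening in mm; "finger_force": force on a finger pad.
Only numpy, scipy, OpenCV 4.12 (cv2) and the standard library are available. Lean on these libraries where they do the work, as an engineer would, in place of code of your own. Each camera call takes 0.05 s, during which the arm holds its last target. There are 200 camera calls.

TASK

Take the pink part, whose hanger has a black grip tab on top, off the spray turntable and hang it on the drying bar, in the free gap between the parts that already hang there, with its steel hook dropped fully into the notch of the orange saddle. The exact place of the notch has to be found by feel: press and slide only gently, do not drop the part, and do not shift the hanging parts or knock the bottle or the brush cup. Let go and leave it hanging still and upright.

Things in the scene. Friction and masses are not known exactly. Their poses are not given: they have to be found in the camera images.
- part_grip (a point): Middle of the black grip tab (12 mm along x, 20 along y, 45 tall) on top of the loose pink part's hanger; grasp here from above. Axes: z up, x from the block's front face (dial) to its steel hanger, y its width. Pink block: 30 x 44 x 60 mm tall, its underside 152 mm below this point, its centre 18 mm towards -x. Part 0.14 to 0.23 kg.
- part_seat (a point): Middle of the underside of the pink part's hook bridge, which rests on the bar when hung; 9 mm towards +x and 37 mm below part_grip, same axes. Hook: steel strip 14 mm wide (y), open downwards, 18 mm wide inside (x from -9 to 9 mm here); stem on the -x side runs down to the block, lip on the +x side reaches 18 mm down. Bridge 4 mm thick; above it a 12 mm tall neck of the same width carries the tab.
- bar: Fixed aluminium drying bar on two dark posts. Origin on the table under the middle of the free gap; y along the bar, x across it away from the robot, z up. Bar 12 mm thick (x -6 to 6 mm), 45 mm tall, top at z = 190 mm, y -180 to 120 mm. Parts hang on its robot side (-x), hook lips behind it (+x).
- bar_gap (a point): Middle of the free gap on the bar's top, axes of the bar. On it sits an orange saddle: two rigid blocks, each 22 mm long (y), 12 mm thick, 10 mm tall, with a 16 mm wide notch between them down to the bar's top. The notch's middle is anywhere from y = -12 to +12 mm of this point and not measured. The saddle stays put under a gentle push.
- gear_seat (a point): Middle of the underside of the hook bridge of the blue round part, loose, hanging on the bar; same hanger and axes as the pink part, tab top 61 mm above this point. The three hanging parts take y = +60, -60 and -126 mm of the bar in any order. This one is 44 mm wide (22 to each side).
- bracket_seat (a point): The same point on the hanging yellow bracket, 44 mm wide along the bar.
- cover_seat (a point): The same point on the hanging green cover, 42 mm wide along the bar.
- primer: Bystander: loose grey bottle with an orange cap, 60 mm diameter, 150 mm tall; origin at its underside.
- brush_cup: Bystander: loose white cup of brushes, 72 mm diameter, 175 mm tall with the brushes; origin at its underside.
- turntable: Fixed grey spray turntable, 120 mm diameter, top at 30 mm; origin at its underside on the table. The pink part stands upright on it.

How it is judged (in metres and radians):
On the way, in this order (a step that is already met when the one before it is completed fails the run):
1. the pink part is lifted clear of the turntable (height (world z) of part_grip above 0.222 m and contact force between part and turntable below 0.01 N), for 0.2 s.
2. the pink part's hook sits at the bottom of the notch in the free gap (z of part_seat in the frame of bar between 0.184 and 0.195 m and y of part_seat in the frame of bar between -0.015 and 0.015 m and x of part_seat in the frame of bar between -0.01 and 0.01 m), for 0.2 s.
At the end, for the whole second after the job is handed in: The pink part hangs still, its hook at the bottom of the notch: bridge within 5 mm of the bar's top, within 15 mm of the gap's middle along the bar and 10 mm across it, upright and square within 0.25 rad; the other hanging parts are within 10 mm of where they were (all of step 2 and angle between part_seat's own z axis and vertical below 0.25 rad and angle between the y axis of part_seat and the y axis of bar, either way round below 0.25 rad and linear speed of part below 0.03 m/s and distance of each of gear_seat, bracket_seat, cover_seat from where it was at the start of the episode below 0.01 m); the robot touches nothing.
It fails at once if the pink part presses on the bar or saddle with more than 30 N (contact force between part and bar above 30 N).
It fails at once if a hanging neighbour is shifted by more than 10 mm or falls (distance of any of gear_seat, bracket_seat, cover_seat from where it was at the start of the episode above 0.01 m).
It fails at once if the pink part is dropped (over 0.4 m/s with no finger on it) (linear speed of part above 0.4 m/s and not (contact force between the fingers and part above 0.2 N)).
It fails at once if the bottle or the brush cup is knocked (moved over 30 mm or tipped) (distance of any of primer, brush_cup from where it was at the start of the episode above 0.03 m or angle between any of primer, brush_cup's own z axis and vertical above 0.4 rad).
It also fails if it takes over 64 s, if anything falls off the work surface, if the arm or the gripper's body presses on something with over 40 N, if the wrist force passes 120 N, or if a joint passes its speed limit or range.

## Working session

There is one attempt and no reset: what is moved stays moved. The work goes in short steps, Python scripts to look and compute and a tool call to move; the robot and the scene stay as the last step left them, time stands still between calls to the robot, and variables do not carry over. Pictures are saved under pics/ and viewed, at most 10 in all, crops included, and the job is handed in when it is done.

Besides the shell and the picture viewer there is one more tool, called as name([rows], argument=value, ...), one row to a line, values as JSON. apply_moves: Moves the arm, as the interface text tells. Shift numbers are shares of 0.25 m and turn numbers shares of pi rad, none past 1 either way. Its arguments: {"type":"object","properties":{"moves":{"type":"array"},"squeeze":{"type":"number"}},"required":["moves"]}

```bash
mkdir -p pics
python3 - <<'E'
from cell import manip, viewer
import cv2
for n in("scene","top"):
    cv2.imwrite(f"pics/{n}0.png",viewer.camera(n)); print(viewer.camera_info(n))
print(manip.read_state())
E
```

```text
{'camera_matrix': array([[382.13328733,   0.        , 272.71023951],
       [  0.        , 382.13328733, 209.86707422],
       [  0.        ,   0.        ,   1.        ]]), 'k1': -0.0410795384584424, 'R': array([[-0.25835096,  0.9659792 , -0.01178803],
       [ 0.84158495,  0.21905691, -0.49370927],
       [-0.47433064, -0.13747089, -0.86954712]]), 't': array([ 210.34733222, -373.04075265, 1313.31826905])}
{'camera_matrix': array([[456.4002519 ,   0.        , 277.55951882],
       [  0.        , 456.4002519 , 205.55433235],
       [  0.        ,   0.        ,   1.        ]]), 'k1': -0.10145993629691412, 'R': array([[ 0.0071637 , -0.9999656 ,  0.00418138],
       [-0.97937976, -0.00786037, -0.20187495],
       [ 0.20190087, -0.00264899, -0.97940238]]), 't': array([ -91.82982629,  555.06968996, 1234.57831833])}
{'clock': 0.1, 'joints': array([ 1.24144466e+00,  3.00426294e-01,  1.52148921e+00, -4.06290371e-06,
        1.32070524e+00, -6.65930080e-02]), 'qd': array([ 0.00122813,  0.0009194 , -0.0038443 , -0.00135691, -0.00032913,
       -0.00116674]), 'effort': array([ 3.76363823e-03, -5.32637179e+01, -3.53291559e+01,  7.10628228e-02,
        2.34658172e-02, -5.48757200e-06]), 'eef_pos': array([142.79274321, 530.92526986, 221.94976487]), 'eef_rot': array([-3.14056659e+00, -6.44857031e-05,  2.87883497e+00]), 'wrist_force': array([0.61064243, 0.95317294, 0.57073769]), 'moment': array([ 0.02870782, -0.01876766, -0.02078773]), 'finger_force': 0.0, 'finger_gap': 94.05764909359152}
```

View pics/scene0.png

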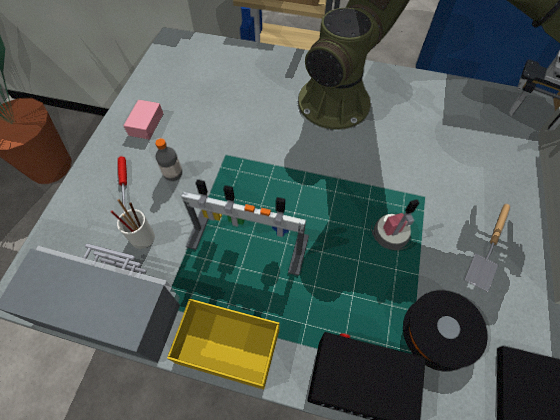

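View pics/top0.png

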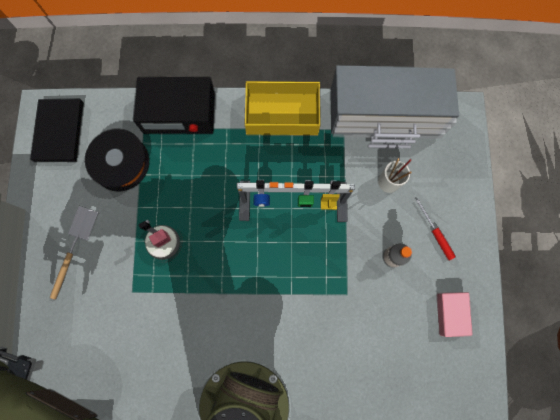

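The scene view shows the pink part on the turntable near (400,220), its tab near (413,206), and the bar from (185,195) to (305,225). In the top view the pink part is at (158,240), with its tab at (145,225). The bar runs along row 188 with the saddle at (282,185). Next I'll enlarge crops of both.

```bash
cat > h.py <<'E'
import numpy as np, cv2
from cell import manip, viewer
def ray(n,uv):
    c=viewer.camera_info(n);K=c["camera_matrix"]
    d=np.array([c["k1"],0,0,0,0.])
    p=cv2.undistortPoints(np.array([[uv]],float),K,d)[0,0]
    R=c["R"];return -R.T@c["t"],R.T@np.array([*p,1])
def onz(n,uv,z):
    o,d=ray(n,uv);return o+d*(z-o[2])/d[2]
def tri(a,b):
    (o,d),(p,e)=ray("scene",a),ray("top",b)
    s=np.linalg.lstsq(np.stack([d,-e],1),p-o,rcond=None)[0]
    x,y=o+s[0]*d,p+s[1]*e
    return (x+y)/2,np.linalg.norm(x-y)
def proj(n,X):
    c=viewer.camera_info(n)
    return cv2.projectPoints(np.array([X],float),cv2.Rodrigues(c["R"])[0],c["t"],c["camera_matrix"],np.array([c["k1"],0,0,0,0.]))[0].ravel()
E
python3 - <<'E'
import cv2,numpy as np
s=cv2.imread("pics/scene0.png");t=cv2.imread("pics/top0.png")
def c(i,x,y,w,h,W,H):return cv2.resize(i[y:y+h,x:x+w],(W,H),interpolation=cv2.INTER_CUBIC)
a=np.hstack([c(s,365,190,70,70,350,350),c(t,130,205,70,70,350,350)])
cv2.imwrite("pics/c1.png",a)
b=np.vstack([c(s,175,170,140,60,700,300),c(t,230,165,140,60,700,300)])
cv2.imwrite("pics/c2.png",b)
E
```

```text
(no output)
```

View pics/c1.png

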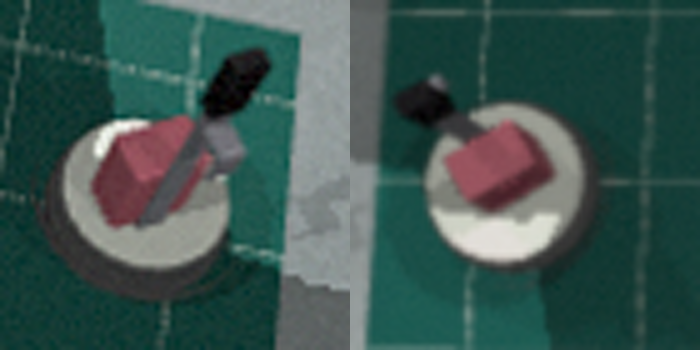

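View pics/c2.png

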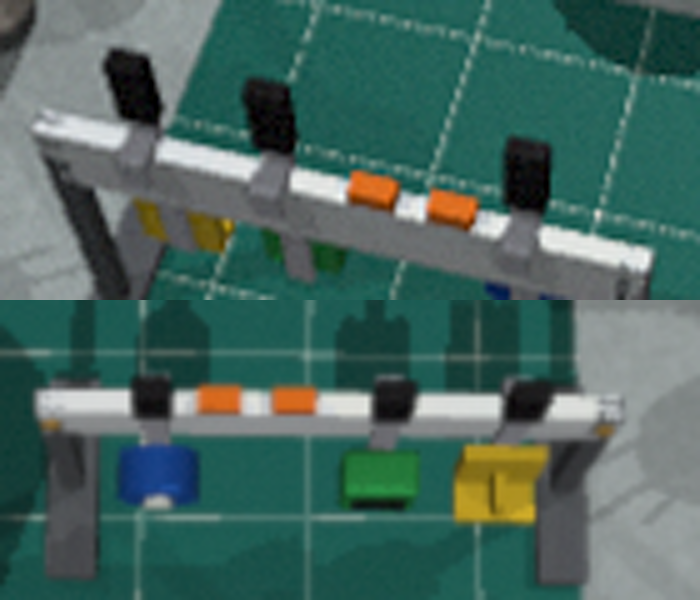

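The crops show the order along the bar: yellow, green, gap, blue running from -y to +y. Both orange blocks are resolved: scene crop (373,190) and (452,208), top crop (219,399) and (294,400). The pink part is yawed on the turntable, with its tab at scene (412,207) and top (145,225).

Run:
```python
from h import *
np.set_printoptions(precision=1,suppress=True)
S=cv2.imread("pics/scene0.png");T=cv2.imread("pics/top0.png")
s=lambda x,y:(175+x/5-.4,170+y/5-.4); t=lambda x,y:(230+x/5-.4,165+(y-300)/5-.4)
for n,pts in (("scene",[s(45,117),s(648,255)]),("top",[t(36,401),t(622,408)])):
    P=[onz(n,p,190) for p in pts];d=P[0]-P[1];print(n,P,np.linalg.norm(d),np.degrees(np.arctan2(d[1],d[0])))
for n,I in(("scene",S),("top",T)):
    h=cv2.cvtColor(I,cv2.COLOR_BGR2HSV);m=cv2.inRange(h,(5,180,140),(18,255,255))
    k,l,st,c=cv2.connectedComponentsWithStats(m)
    for i in range(1,k):
        if 15<st[i,4]<300 and st[i,0]>200 and st[i,0]<300 and 150<st[i,1]<220: print(n,st[i],c[i],onz(n,c[i],199 if n=="top" else 197))
# tab
print("tab",tri((365+237/5-.4,190+85/5-.4),(130+75/5-.4,205+100/5-.4)))
# pink top face
h=cv2.cvtColor(T,cv2.COLOR_BGR2HSV)[205:275,130:200]
m=(((h[...,0]>165)|(h[...,0]<6))&(h[...,1]>80)).astype(np.uint8)
print(np.unique(h[...,2][m>0],return_counts=True))
for th in(0,110,125,140):
    mm=m*(h[...,2]>th);
    c=max(cv2.findContours(mm,0,2)[0],key=cv2.contourArea)
    b=cv2.boxPoints(cv2.minAreaRect(c))+[130,205]
    P=np.array([onz("top",p,90) for p in b]);print(th,mm.sum(),b.tolist());print(P[:,:2],P.mean(0),np.degrees(np.arctan2(*(P[1]-P[0])[1::-1])))
for n,uv in(("scene",(365+150/5,190+195/5)),("top",(130+152/5,205+185/5))): print("tt",onz(n,uv,30))
```

```text
scene [array([ 579.9, -280.9,  190. ]), array([580.1,  14. , 190. ])] 294.97433197215344 -90.04345295248817
top [array([581.6,  17.4, 190. ]), array([ 580.5, -282.8,  190. ])] 300.20813160365606 89.78652805650775
scene [245 204  10   7  43] [249.3 207.3] [ 581.8 -115.6  197. ]
scene [261 208   9   7  41] [265.1 211. ] [582.1 -77.6 197. ]
top [270 182   8   5  31] [273.  184.3] [581.4 -75.2 199. ]
top [285 183   8   4  31] [288.4 184.5] [ 581.3 -114.3  199. ]
tab (array([477.3, 250.4, 184.6]), np.float64(0.31371955727130973))
(array([ 71,  72,  73,  74,  75,  76,  77,  78,  79,  80,  81,  82,  83,
        84,  85,  86,  87,  88,  90,  91,  92,  93,  94,  96,  97, 100,
       101, 104, 106, 107, 110, 112, 114, 115, 116, 117, 121, 122, 123,
       125, 126, 129, 130, 132, 133, 134, 135, 136, 137, 138, 139, 140,
       141, 142, 143, 144, 145, 146, 147, 149, 150, 151, 152, 153, 154,
       155, 169], dtype=uint8), array([ 1,  1,  3,  4,  7,  3,  2,  2,  3,  3,  3,  4,  2,  1,  1,  2,  2,
        3,  1,  5,  4,  4,  1,  3,  3,  1,  1,  1,  1,  1,  2,  1,  2,  1,
        1,  1,  1,  1,  1,
[... 459 characters left out ...]
0098, 228.50769233703613], [166.78461456298828, 237.12307739257812], [153.1076946258545, 244.93846130371094]]
[[460.1 266.1]
 [482.1 229.3]
 [458.4 214.4]
 [436.5 251. ]] [459.3 240.2  90. ] -59.04755720872749
125 147 [[148.1846160888672, 236.3230743408203], [161.64615058898926, 228.63076782226562], [166.3230743408203, 236.8153839111328], [152.86153984069824, 244.5076904296875]]
[[460.1 266.1]
 [481.7 229.9]
 [459.3 215.7]
 [437.7 251.8]] [459.7 240.9  90. ] -59.04784867830464
140 113 [[148.5, 236.5], [161.0, 229.0], [165.5, 236.5], [153.0, 244.0]]
[[459.6 265.2]
 [480.7 231.6]
 [460.1 218. ]
 [439.1 251.5]] [459.9 241.6  90. ] -57.78178005968865
tt [457.8 249.7  30. ]
tt [452.1 246.7  30. ]
```

```bash
cat >> h.py <<'E'
from scipy.spatial.transform import Rotation as Ro
def plan(x,y,z,yaw):
    s=manip.read_state();R=Ro.from_euler("xyz",s["eef_rot"])
    sh=R.inv().apply(np.array([x,y,z])-s["eef_pos"])/250
    w=(R.inv()*Ro.from_euler("xyz",[np.pi,0,yaw])).as_rotvec()/np.pi
    print("shift",sh.round(4),"turn",w.round(4),"|",s["clock"].__round__(2),s["eef_pos"].round(1),s["eef_rot"].round(3),s["wrist_force"].round(2),s["finger_gap"],s["finger_force"])
E
python3 - <<'E'
from h import *
plan(310,390,260,2.103)
E
```

```text
shift [-0.7923 -0.3708 -0.1519] turn [-3.00e-04  1.00e-04  2.47e-01] | 0.1 [142.8 530.9 221.9] [-3.141 -0.     2.879] [0.61 0.95 0.57] 94.05764909359152 0.0
```

apply_moves([
  [[-0.1,-0.04,-0.152],[0,0,0.03],0],
  [[-0.792,-0.371,-0.152],[0,0,0.247],0],
  [[-0.792,-0.371,-0.152],[0,0,0.247],0],
  [[-0.792,-0.371,-0.152],[0,0,0.247],0],
  [[-0.792,-0.371,-0.152],[0,0,0.247],0],
  [[-0.792,-0.371,-0.152],[0,0,0.247],0],
  [[-0.792,-0.371,-0.152],[0,0,0.247],0],
  [[-0.792,-0.371,-0.152],[0,0,0.247],0],
  [[-0.792,-0.371,-0.152],[0,0,0.247],0],
  [[-0.792,-0.371,-0.152],[0,0,0.247],0],
])

```text
clock: 0.93
eef_pos: [309.5, 390.5, 260.3]
eef_rot: [-3.141, 0.0, 2.106]
wrist_force: [0.2, 0.1, 0.2]
finger_gap: 94.2
finger_force: 0.0
```

Run:
```python
from h import *
plan(477,250.4,260,2.103)
```

```text
shift [-0.8239  0.2906  0.001 ] turn [-0.0001  0.      0.001 ] | 0.93 [309.5 390.5 260.3] [-3.141  0.     2.106] [0.15 0.1  0.25] 94.211334504434 0.0
```

apply_moves([
  [[-0.824,0.291,0],[0,0,0.001],0.4],
  [[-0.824,0.291,0],[0,0,0.001],0.4],
  [[-0.824,0.291,0],[0,0,0.001],0.4],
  [[-0.824,0.291,0],[0,0,0.001],0.4],
  [[-0.824,0.291,0],[0,0,0.001],0.4],
  [[-0.824,0.291,0],[0,0,0.001],0.4],
  [[-0.824,0.291,0],[0,0,0.001],0.4],
  [[-0.824,0.291,0],[0,0,0.001],0.4],
  [[-0.824,0.291,0],[0,0,0.001],0.4],
])

```text
clock: 1.68
eef_pos: [476.2, 250.8, 260.4]
eef_rot: [-3.141, -0.0, 2.102]
wrist_force: [-0.1, -0.2, -0.9]
finger_gap: 56.3
finger_force: 0.0
```

Run:
```python
from h import *
plan(477,250.4,181,2.103)
```

```text
shift [-0.0031  0.0022  0.3176] turn [-0.0001 -0.0001 -0.0003] | 1.68 [476.2 250.8 260.4] [-3.141 -0.     2.102] [-0.12 -0.2  -0.87] 56.26349492381996 0.0
```

apply_moves([
  [[-0.003,0.002,0.1],[0,0,0],0.4],
  [[-0.003,0.002,0.2],[0,0,0],0.4],
  [[-0.003,0.002,0.28],[0,0,0],0.5],
  [[-0.003,0.002,0.318],[0,0,0],0.6],
  [[-0.003,0.002,0.318],[0,0,0],0.7],
  [[-0.003,0.002,0.318],[0,0,0],0.75],
  [[-0.003,0.002,0.318],[0,0,0],0.8],
  [[-0.003,0.002,0.318],[0,0,0],0.84],
  [[-0.003,0.002,0.318],[0,0,0],0.88],
  [[-0.003,0.002,0.318],[0,0,0],0.92],
  [[-0.003,0.002,0.318],[0,0,0],1],
  [[-0.003,0.002,0.318],[0,0,0],1],
], squeeze=25)

```text
clock: 2.68
eef_pos: [477.8, 249.0, 181.9]
eef_rot: [-3.141, -0.0, 2.1]
wrist_force: [-3.9, -2.0, 6.6]
finger_gap: 12.1
finger_force: 25.0
```

apply_moves([
  [[0,0,0],[0,0,0],1],
  [[0,0,0],[0,0,0],1],
  [[0,0,0],[0,0,0],1],
  [[0,0,0],[0,0,0],1],
])

```text
clock: 3.02
eef_pos: [477.9, 249.0, 181.9]
eef_rot: [-3.142, -0.0, 2.1]
wrist_force: [-3.9, -2.1, 6.8]
finger_gap: 12.0
finger_force: 25.0
```

Run:
```python
from h import *
s,t=viewer.camera("scene"),viewer.camera("top")
c=lambda i,x,y:cv2.resize(i[y:y+80,x:x+80],(390,390),interpolation=2)
cv2.imwrite("pics/g1.png",np.hstack([c(s,365,180),c(t,110,190)]))
plan(477,250.4,181,2.103)
```

```text
shift [0.0065 0.0001 0.0034] turn [-0.0001 -0.     -0.0011] | 3.12 [477.8 249.  181.9] [-3.141 -0.     2.1  ] [-3.91 -0.88  8.29] 11.823749591025004 24.962969720363617
```

View pics/g1.png

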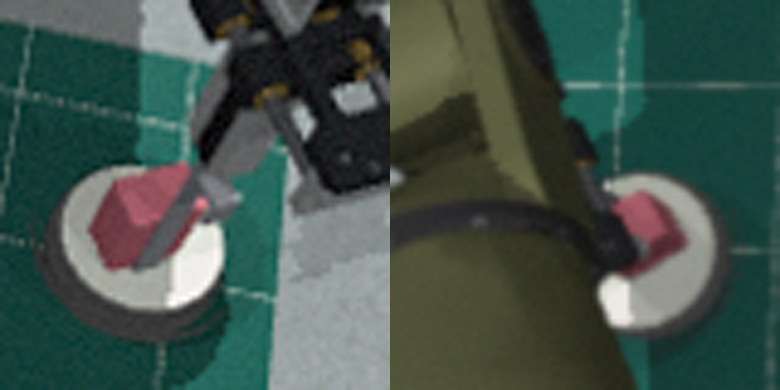

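The grip is sound: gap 12 mm, and the part is still upright. Lifting straight up.

apply_moves([
  [[0,0,-0.02],[0,0,0],1],
  [[0,0,-0.05],[0,0,0],1],
  [[0,0,-0.1],[0,0,0],1],
  [[0,0,-0.17],[0,0,0],1],
  [[0,0,-0.25],[0,0,0],1],
  [[0,0,-0.33],[0,0,0],1],
  [[0,0,-0.41],[0,0,0],1],
  [[0,0,-0.49],[0,0,0],1],
  [[0,0,-0.55],[0,0,0],1],
  [[0,0,-0.6],[0,0,0],1],
  [[0,0,-0.632],[0,0,0],1],
  [[0,0,-0.632],[0,0,0],1],
])

```text
clock: 4.12
eef_pos: [478.3, 249.2, 340.9]
eef_rot: [3.139, 0.0, 2.1]
wrist_force: [-0.9, 0.5, -1.7]
finger_gap: 12.0
finger_force: 25.0
```

Run:
```python
from h import *
plan(490,100,340,1.571)
```

```text
shift [-0.5388 -0.2606  0.0032] turn [ 9.000e-04 -1.000e-04  1.683e-01] | 4.12 [478.3 249.2 340.9] [3.139 0.    2.1  ] [-0.88  0.48 -1.73] 11.95005135176323 24.999217092990875
```

apply_moves([
  [[-0.04,-0.02,0],[0,0,0.012],1],
  [[-0.1,-0.05,0],[0,0,0.032],1],
  [[-0.17,-0.08,0],[0,0,0.055],1],
  [[-0.24,-0.115,0],[0,0,0.077],1],
  [[-0.31,-0.15,0],[0,0,0.1],1],
  [[-0.38,-0.184,0],[0,0,0.12],1],
  [[-0.44,-0.213,0],[0,0,0.14],1],
  [[-0.49,-0.237,0],[0,0,0.155],1],
  [[-0.52,-0.251,0],[0,0,0.164],1],
  [[-0.539,-0.26,0],[0,0,0.168],1],
  [[-0.539,-0.26,0],[0,0,0.168],1],
])

```text
clock: 5.03
eef_pos: [489.8, 99.1, 338.5]
eef_rot: [-3.141, 0.0, 1.57]
wrist_force: [0.5, -0.6, -1.1]
finger_gap: 11.4
finger_force: 25.0
```

Run:
```python
from h import *
plan(490,-97,340,1.571)
```

```text
shift [-0.7845  0.0011 -0.0057] turn [-0.0002  0.0001 -0.0002] | 5.03 [489.8  99.1 338.5] [-3.141  0.     1.57 ] [ 0.47 -0.57 -1.06] 11.394478459392419 24.999355673789978
```

apply_moves([
  [[-0.04,0,0],[0,0,0],1],
  [[-0.12,0,0],[0,0,0],1],
  [[-0.22,0,0],[0,0,0],1],
  [[-0.32,0,0],[0,0,0],1],
  [[-0.42,0,0],[0,0,0],1],
  [[-0.52,0,0],[0,0,0],1],
  [[-0.61,0,0],[0,0,0],1],
  [[-0.69,0,0],[0,0,0],1],
  [[-0.745,0,0],[0,0,0],1],
  [[-0.775,0,0],[0,0,0],1],
  [[-0.784,0,0],[0,0,0],1],
  [[-0.784,0,0],[0,0,0],1],
])

```text
clock: 6.03
eef_pos: [490.1, -96.0, 338.8]
eef_rot: [-3.141, -0.0, 1.572]
wrist_force: [-1.1, 0.5, -1.5]
finger_gap: 11.7
finger_force: 25.0
```

Run:
```python
from h import *
plan(572,-97,310,1.571)
```

```text
shift [-0.0044  0.3277  0.1151] turn [-0.0001 -0.      0.0003] | 6.03 [490.1 -96.  338.8] [-3.141 -0.     1.572] [-1.09  0.51 -1.46] 11.706147408733859 24.99919831752777
```

apply_moves([
  [[0,0.03,0],[0,0,0],1],
  [[-0.002,0.09,0],[0,0,0],1],
  [[-0.004,0.16,0],[0,0,0],1],
  [[-0.004,0.23,0],[0,0,0],1],
  [[-0.004,0.29,0.02],[0,0,0],1],
  [[-0.004,0.32,0.05],[0,0,0],1],
  [[-0.004,0.328,0.09],[0,0,0],1],
  [[-0.004,0.328,0.14],[0,0,0],1],
  [[-0.004,0.328,0.18],[0,0,0],1],
  [[-0.004,0.328,0.195],[0,0,0],1],
  [[-0.004,0.328,0.195],[0,0,0],1],
  [[-0.004,0.328,0.195],[0,0,0],1],
])

```text
clock: 7.03
eef_pos: [572.0, -96.9, 290.6]
eef_rot: [3.141, 0.0, 1.572]
wrist_force: [-0.2, 0.7, -0.9]
finger_gap: 11.9
finger_force: 25.0
```

Run:
```python
from h import *
s,t=viewer.camera("scene"),viewer.camera("top")
cv2.imwrite("pics/s2.png",s);cv2.imwrite("pics/t2.png",t)
c=lambda i,x,y:cv2.resize(i[y:y+75,x:x+100],(800,600),interpolation=2)
cv2.imwrite("pics/b1.png",c(s,215,165))
plan(572,-97,290,1.571)
for n in("scene",):
  for X in([581,-97,253],[590,-97,235]): print(proj(n,X))
```

```text
shift [-0.0001 -0.0006  0.0041] turn [0.0004 0.0001 0.0003] | 7.13 [572.1 -97.  291. ] [3.14  0.    1.572] [-0.6   0.48 -0.8 ] 12.045370010371576 24.999237656593323
[255.95848183 195.96577526]
[255.22588142 203.6190269 ]
```

View pics/b1.png

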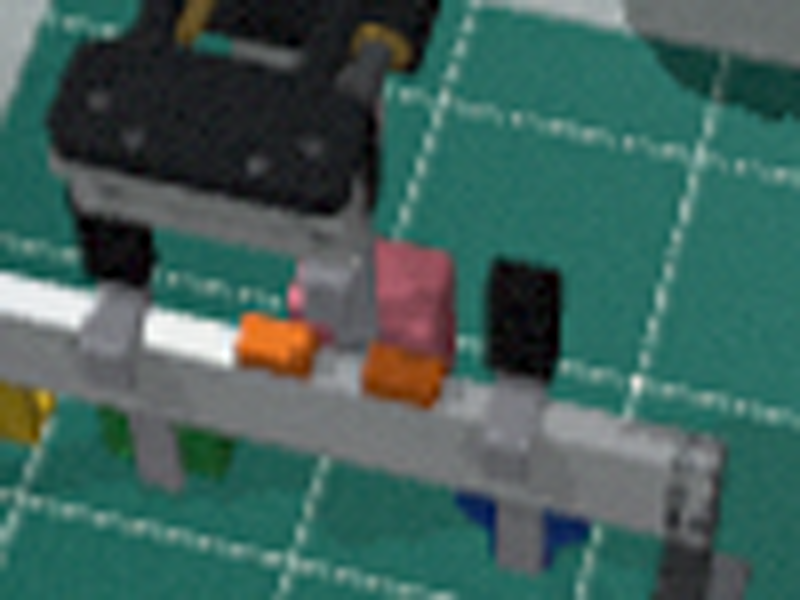

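The hook lip hangs over the notch at crop (332,310), between the orange blocks at (275,345) and (405,372). The neighbours are clear. Starting a guarded descent.

apply_moves([
  [[0,0,0.03],[0,0,0],1],
  [[0,0,0.07],[0,0,0],1],
  [[0,0,0.11],[0,0,0],1],
  [[0,0,0.135],[0,0,0],1],
  [[0,0,0.145],[0,0,0],1],
  [[0,0,0.15],[0,0,0],1],
  [[0,0,0.155],[0,0,0],1],
  [[0,0,0.155],[0,0,0],1],
  [[0,0,0.155],[0,0,0],1],
])

```text
clock: 7.88
eef_pos: [572.2, -97.0, 251.8]
eef_rot: [3.141, 0.0, 1.572]
wrist_force: [-0.8, -1.0, -0.7]
finger_gap: 11.7
finger_force: 25.0
```

apply_moves([
  [[0,0,0.01],[0,0,0],1],
  [[0,0,0.018],[0,0,0],1],
  [[0,0,0.024],[0,0,0],1],
  [[0,0,0.028],[0,0,0],1],
  [[0,0,0.028],[0,0,0],1],
])

```text
clock: 8.3
eef_pos: [572.0, -96.9, 244.2]
eef_rot: [-3.141, -0.0, 1.572]
wrist_force: [0.0, 0.2, -1.4]
finger_gap: 11.5
finger_force: 25.0
```

apply_moves([
  [[0,0,0.006],[0,0,0],1],
  [[0,0,0.012],[0,0,0],1],
  [[0,0,0.017],[0,0,0],1],
  [[0,0,0.022],[0,0,0],1],
  [[0,0,0.026],[0,0,0],1],
  [[0,0,0.026],[0,0,0],1],
])

```text
clock: 8.8
eef_pos: [572.0, -97.0, 237.7]
eef_rot: [-3.141, -0.0, 1.572]
wrist_force: [-0.1, 0.7, -1.5]
finger_gap: 11.6
finger_force: 25.0
```

apply_moves([
  [[0,0,0.004],[0,0,0],1],
  [[0,0,0.006],[0,0,0],1],
  [[0,0,0.006],[0,0,0],1],
])

```text
clock: 9.05
eef_pos: [572.2, -97.0, 236.7]
eef_rot: [3.141, 0.0, 1.572]
wrist_force: [0.4, -0.1, 1.7]
finger_gap: 12.0
finger_force: 25.0
```

Light contact at z = 236.7, so the bridge is on a saddle block. I'll slide gently in -y.

apply_moves([
  [[-0.002,0,0.002],[0,0,0],1],
  [[-0.004,0,0.002],[0,0,0],1],
  [[-0.004,0,0.002],[0,0,0],1],
])

```text
clock: 9.3
eef_pos: [572.0, -98.1, 235.7]
eef_rot: [-3.141, -0.0, 1.572]
wrist_force: [-0.5, 0.2, -1.5]
finger_gap: 11.9
finger_force: 25.0
```

apply_moves([
  [[-0.002,0,0],[0,0,0],1],
  [[-0.004,0,0],[0,0,0],1],
  [[-0.004,0,0],[0,0,0],1],
])

```text
clock: 9.55
eef_pos: [572.1, -99.0, 235.8]
eef_rot: [-3.141, -0.0, 1.572]
wrist_force: [0.0, -0.4, -1.6]
finger_gap: 11.8
finger_force: 25.0
```

apply_moves([
  [[-0.002,0,0],[0,0,0],1],
  [[-0.004,0,0],[0,0,0],1],
  [[-0.004,0,0],[0,0,0],1],
])

```text
clock: 9.8
eef_pos: [572.1, -99.7, 235.9]
eef_rot: [-3.142, -0.001, 1.572]
wrist_force: [-0.8, 2.1, -1.9]
finger_gap: 11.7
finger_force: 25.0
```

The load vanished at y ≈ -98, and the -y wall was felt at -99.7, so the bridge is in the notch. I'll back off 1 mm to centre it and lower.

apply_moves([
  [[0.004,0,0],[0,0,0],1],
  [[0.004,0,0.004],[0,0,0],1],
  [[0.004,0,0.008],[0,0,0],1],
  [[0.004,0,0.012],[0,0,0],1],
  [[0.004,0,0.012],[0,0,0],1],
])

```text
clock: 10.22
eef_pos: [572.0, -99.0, 232.7]
eef_rot: [-3.141, 0.0, 1.572]
wrist_force: [0.3, 0.1, -1.7]
finger_gap: 11.9
finger_force: 25.0
```

apply_moves([
  [[0,0,0.004],[0,0,0],1],
  [[0,0,0.008],[0,0,0],1],
  [[0,0,0.012],[0,0,0],1],
  [[0,0,0.012],[0,0,0],1],
])

```text
clock: 10.55
eef_pos: [572.0, -99.0, 229.7]
eef_rot: [-3.141, -0.0, 1.572]
wrist_force: [-0.5, 0.7, -0.3]
finger_gap: 11.5
finger_force: 25.0
```

apply_moves([
  [[0,0,0.003],[0,0,0],1],
  [[0,0,0.006],[0,0,0],1],
  [[0,0,0.006],[0,0,0],1],
])

```text
clock: 10.8
eef_pos: [572.0, -99.0, 228.3]
eef_rot: [-3.141, -0.0, 1.572]
wrist_force: [0.0, 0.3, -1.4]
finger_gap: 11.8
finger_force: 25.0
```

apply_moves([
  [[0,0,0.002],[0,0,0],1],
  [[0,0,0.004],[0,0,0],1],
  [[0,0,0.004],[0,0,0],1],
])

```text
clock: 11.05
eef_pos: [572.0, -99.0, 227.4]
eef_rot: [-3.141, 0.0, 1.572]
wrist_force: [-0.3, 1.1, -1.6]
finger_gap: 11.9
finger_force: 25.0
```

apply_moves([
  [[0,0,0.002],[0,0,0],1],
  [[0,0,0.003],[0,0,0],1],
  [[0,0,0.003],[0,0,0],1],
])

```text
clock: 11.3
eef_pos: [572.1, -99.0, 227.0]
eef_rot: [3.141, 0.0, 1.572]
wrist_force: [-2.1, -0.0, 3.1]
finger_gap: 11.7
finger_force: 25.0
```

Force builds at z = 227.0, 9.7 mm below the block tops, so the hook is seated. Releasing softly.

apply_moves([
  [[0,0,-0.001],[0,0,0],1],
  [[0,0,-0.001],[0,0,0],1],
  [[0,0,-0.001],[0,0,0],1],
], squeeze=4)

```text
clock: 11.55
eef_pos: [572.1, -99.0, 227.0]
eef_rot: [3.141, 0.0, 1.572]
wrist_force: [-0.9, -0.2, 0.8]
finger_gap: 11.9
finger_force: 4.0
```

apply_moves([
  [[0,0,0],[0,0,0],0.85],
  [[0,0,0],[0,0,0],0.82],
  [[0,0,0],[0,0,0],0.79],
  [[0,0,0],[0,0,0],0.75],
  [[0,0,0],[0,0,0],0.7],
  [[0,0,0],[0,0,0],0.6],
  [[0,0,0],[0,0,0],0.5],
  [[0,0,0],[0,0,0],0.4],
  [[0,0,0],[0,0,0],0.4],
])

```text
clock: 12.3
eef_pos: [572.1, -99.0, 227.0]
eef_rot: [3.142, 0.0, 1.572]
wrist_force: [0.1, -0.1, -0.4]
finger_gap: 51.8
finger_force: 0.0
```

Run:
```python
from h import *
s=viewer.camera("scene")
cv2.imwrite("pics/b2.png",cv2.resize(s[165:240,215:315],(800,600),interpolation=2))
plan(572,-99,340,1.571)
```

```text
shift [-2.000e-04 -4.000e-04 -4.521e-01] turn [0.     0.     0.0003] | 12.35 [572.1 -98.9 227. ] [3.141 0.    1.572] [0.32 0.48 0.05] 54.77335596112569 0.0
```

View pics/b2.png

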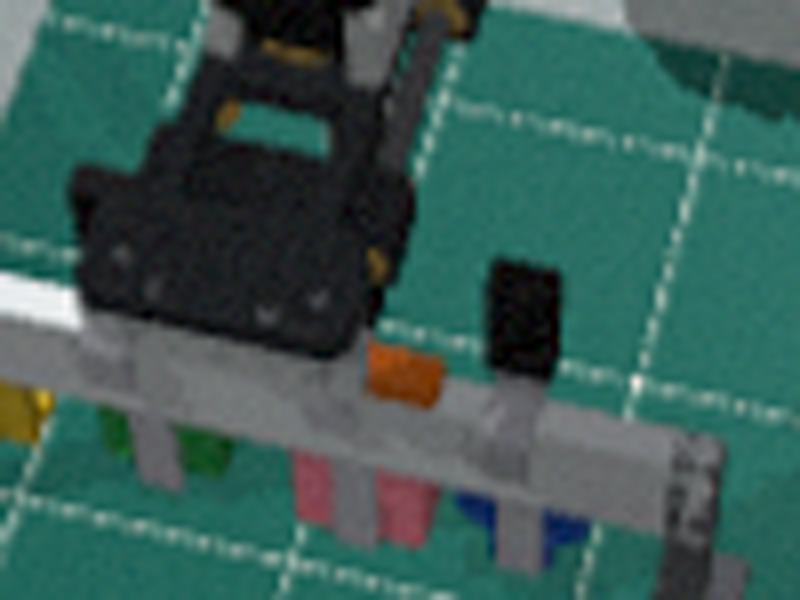

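The part hangs from the bar: pink is visible below the rail at crop (365,500), with the hook at (340,400) beside the orange block. The gripper is open, so I'll retreat straight up.

apply_moves([
  [[0,0,-0.02],[0,0,0],0.4],
  [[0,0,-0.06],[0,0,0],0.4],
  [[0,0,-0.11],[0,0,0],0.4],
  [[0,0,-0.18],[0,0,0],0.4],
  [[0,0,-0.26],[0,0,0],0.4],
  [[0,0,-0.34],[0,0,0],0.4],
  [[0,0,-0.42],[0,0,0],0.4],
  [[0,-0.1,-0.45],[0,0,0],0.4],
  [[0,-0.25,-0.45],[0,0,0],0.4],
  [[0,-0.4,-0.45],[0,0,0],0.4],
  [[0,-0.5,-0.45],[0,0,0],0.4],
  [[0,-0.5,-0.45],[0,0,0],0.4],
])

```text
clock: 13.35
eef_pos: [444.2, -99.0, 341.6]
eef_rot: [3.139, 0.001, 1.571]
wrist_force: [1.3, -0.0, 0.4]
finger_gap: 56.5
finger_force: 0.0
```

Run:
```python
from h import *
s=viewer.camera("scene")
cv2.imwrite("pics/b3.png",cv2.resize(s[165:240,200:300],(800,600),interpolation=2))
print(manip.read_state()["eef_pos"])
```

```text
[445.89847994 -99.14075278 341.42870963]
```

View pics/b3.png

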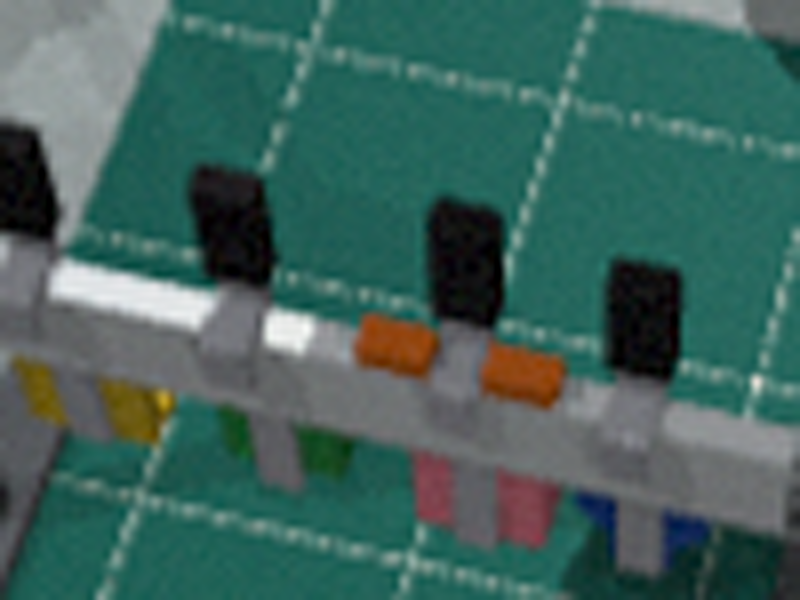

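The pink part hangs upright with its hook at crop (458,370), fully down between the orange blocks at (397,345) and (523,375). The neighbours have not moved.

```bash
python3 -c "
from cell import manip
print(manip.sign_off())"
```

```text
the job is handed in; nothing more can be done
None
```

The pink part hangs upright with its hook fully down in the saddle notch, the gripper is clear, the other hanging parts look unmoved in the last picture, and the job was handed in at about 13.4 s; sign-off returned no verdict.

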